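Honey jar from the back of the spice rack onto the scale

TASK

I want to weigh the honey: it is the red-lidded jar in the back row of the spice rack, behind the two bottles and the pepper mill. First stand all three of those upright on the steel tray, then set the honey jar in the middle of the scale's round plate and leave it there, and finally put the bottles and the mill back in the rack, each in the very place it came from. Keep everything upright, set things down rather than dropping them, and leave the yellow-lidded jar, the mug and the white cup where they are.

Things in the scene. Friction and masses are not known exactly. Their poses are not given: they have to be found in the camera images.
- oil_bottle: Tall round green glass bottle with a pale label and a bright steel cap with a small pourer. Origin: centre of its underside, z up its axis. Body 52 mm across up to 88 mm high, shoulder narrowing to a 23 mm neck at 112 mm; steel cap 27 mm across from 120 to 150 mm (grip here), slim pourer on it to 170 mm. About 0.42 kg, loose. Starts in the rack's front row.
- vinegar_bottle: Tall round brown bottle with a yellow label and a black cap. Origin: centre of its underside, z up its axis. Body 52 mm across up to 80 mm high, shoulder narrowing to a 23 mm neck at 104 mm; black cap 29 mm across from 112 to 148 mm (grip here). About 0.36 kg, loose. Starts in the rack's front row.
- pepper_mill: Turned pepper mill of pale wood with a small steel knob on top. Origin: centre of its underside, z up its axis. Foot 52 mm across, waist 33 mm at 52 to 70 mm high; head 44 mm across with straight sides from 99 to 131 mm (grip here), rounded above, knob top at 154 mm. About 0.26 kg, loose. Starts in the rack's front row.
- honey_jar: Short round jar of golden honey with a RED lid: the one to weigh. Origin: centre of its underside, z up its axis. 54 mm across, 66 mm high, lid (54 mm across) from 50 to 66 mm. About 0.26 kg, loose. Starts in the rack's back row, left or right; the front row stands about 7 mm before it and over 80 mm higher, so a gripper cannot get down to it until the front row is cleared.
- pickle_jar: Short round jar, dark green contents and a YELLOW lid, same shape as the honey jar (54 mm across, 66 mm high). Origin: centre of its underside. Loose. Stands in the rack's back row beside the honey jar, 84 mm centre to centre. Leave it in place.
- rack: Black metal rack, fixed. Origin: on the worktop under its centre; x points from front row to back row (away from the robot), y along the rows. Floor 130 (x) by 196 mm (y), 12 mm above the worktop; wire rail round it, top at 37 mm. Three front places at x -30 mm, y -64, 0, +64 mm; two jars at x +30 mm, y -42, +42 mm (within 2 mm). Which thing stands in which place of its row varies between starts.
- tray: Steel tray, fixed, 270 mm (x) by 150 mm (y) with a low rim 16 mm high and 4 mm thick. Flat inner floor 4 mm above the worktop. Origin: on the worktop under its centre; x along its length. The side area: room for the three tall things in a line along x about 80 mm apart. Lies to the robot's left or right.
- scale: White kitchen scale with a round steel plate 132 mm across, fixed. Origin: on the worktop straight below the centre of the round plate; the plate's top is 24 mm above the worktop and does not give. The dark display strip lies about 100 mm from the plate's centre towards -x. Stands to the robot's left or right, across from the tray.
- mug: Blue mug, 72 mm across, 85 mm high, handle pointing away from the robot, loose, on the worktop behind the rack. Origin: centre of its underside. Leave it in place.
- beaker: White handleless cup, 66 mm across at the rim, 80 mm high, loose, on the worktop behind the rack. Origin: centre of its underside. Leave it in place.
Things that resemble listed ones, but are neither listed nor needed, are in the scene too. Of the things that look like the pickle_jar, the middle-sized one is meant.

How it is judged:
By the outcome, as a careful person would: the job done as asked, in the order asked, and still so for the second after the job is handed in, with the robot touching nothing.
It also fails if it takes over 142 s, if anything falls off the work surface, if the arm or the gripper's body presses on something with over 40 N, if the wrist force passes 120 N, or if a joint passes its speed limit or range.

ROBOT

A 6-joint arm with a two-finger parallel gripper is mounted at the origin on the work surface. World frame = base frame: x ahead of the robot, y to its left, z up, the work surface at z = 0. Lengths are in mm, angles in rad, forces in N, time in s.
With the tool pointing down it reaches from about 400 to 925 mm from the base axis. Payload 12.5 kg.
Tool frame: the origin (TCP) lies midway between the tips of the shut fingers; the grasp point (between the pads) lies 19 mm behind it; z points along the fingers, y is the line along which they close (so a half turn about z gives the same grasp; the last joint's range is limited). The gripper opens to 95 mm and grips with 3 to 60 N. Pads are 20 mm wide; open, the fingers measure 119 mm over their backs; the gripper's body (75 mm by 180 mm) begins 59 mm behind the grasp point.
Start: joints at [-1.269, 0.491, 1.559, -0, 1.092, -0.106], TCP at [247.893, -573.756, 214.661] pointing down, gripper open.
Joint ranges: [-3.1, 3.1], [-0.84, 2.19], [0.05, 2.79], [-1.13, 4.28], [0.06, 2.93], [-2.69, 2.69]. Speed limits (rad/s): [2.22, 2.22, 2.79, 3.14, 3.14, 3.14].

INTERFACE

Orientations are given as a rotation vector (axis times angle).
In Python, from cell import status, snapshot, job, trace, tip_of gives the robot as it stands.
- The arm moves only by the tool carry_out, never from a script. Its argument "deltas" is text: rows parted by semicolons, each of 7 numbers parted by spaces: the shift along the tool's x, y, z in units of 0.25 m (1.0 is 0.25 m), then the turn, a rotation vector about the tool's x, y, z in units of 30 degrees (1.0 is 30 degrees), then the closure, from -1 (fully open) to 1 (shut). In form: dx dy dz ax ay az jaw; .... A call has 1 to 12 rows; each row is the pose to reach, as a shift and turn from the pose commanded when the call began, along the tool's axes at that moment; what a row does not reach only later rows make up. A row lasts 1/10 s, in which the tool goes at most 50 mm and 8.59 degrees, less where a joint would pass 70% of its speed; a pose out of reach is approached as far as the arm can. A call with a number of a shift or a turn outside -1 to 1 is refused whole. A call with a gripper value outside its range is refused whole. The fingers move at their own pace and stop on an object; "newtons" is the grip in N (left out, the last holds). Time passes only in rows, so rows that repeat a pose let the fingers close. It gives the time, the measured TCP pose, the force, the opening and the grip force at its end, in the units of the state.
- status.get_obs(): the state, without advancing time (a new reading comes with each control period).
- snapshot(name): name is "scene" or "top"; returns a dict with "img" (384x512x3 uint8, red, green, blue), "camera_matrix" (3x3 intrinsics, pixels), "pose" (4x4, takes a point from camera to world coordinates). Camera axes: x right, y down, z forward; pixel columns grow to the right and rows downward; lengths in mm; the calibration is good to about 2 mm. A picture is of the moment at which its call begins. There is no depth.
- job.hand_in(): hands the job in; it is judged then, once.
Trained networks look in the newest picture that a camera, given by its name, has taken for a name from the list of things; names that differ only in an ending like _2 or _b are one class to them, and where a whole thing is asked for, a point or a joint stands for the part that bears it (a point fixed in the world has none). Each returns a list of dicts, best first, with "confidence" (0 to 1); they miss things now and then, are a little off and sometimes report something else, mostly with a low value. They report only what shows in the picture. A call takes as long as a camera call. They do not tell look-alikes from the thing itself.
- trace(camera, thing): "mask" (384x512 bool, what is visible of it) and "pixel" ([column, row] in pixels, amid what is visible of it).
- tip_of(camera, thing): "pixel" ([column, row] in pixels: a listed point, or the origin of a listed thing).
The state is a dict: "time": time; "qpos": joint angles; "dq": joint speeds; "joint_torque": joint torques, N m; "tool_pos": TCP position; "tcp_rot": TCP orientation; "wrist_force": force on the tool from outside, world axes, zero at the start; "ft_torque": the same for the moment, N m; "gripper_width": finger opening in mm; "gripper_force": force on a finger pad.
Only numpy, scipy, OpenCV 4.12 (cv2) and the standard library are available. Lean on these libraries where they do the work, as an engineer would, in place of code of your own. Each camera call takes 0.05 s, during which the arm holds its last target. There are 200 camera calls.

## Working session

There is one attempt and no reset: what is moved stays moved. The work goes in short steps, Python scripts to look and compute and a tool call to move; the robot and the scene stay as the last step left them, time stands still between calls to the robot, and variables do not carry over. Pictures are saved under pics/ and viewed, at most 14 in all, crops included, and the job is handed in when it is done.

Besides the shell and the picture viewer there is one more tool, called in YAML: its name, and indented under it one key for each argument. carry_out: Moves the arm, as the interface text tells. Shifts and turns lie within -1 to 1; 1 stands for 0.25 m of shift or 30 degrees of turn. Its arguments: {"type":"object","properties":{"deltas":{"type":"string"},"newtons":{"type":"number"}},"required":["deltas"]}

```bash
mkdir -p pics; ls; python3 - <<'E'
from cell import status,snapshot
import cv2,numpy as np
print(status.get_obs())
for n in("scene","top"):
    s=snapshot(n);cv2.imwrite(f"pics/{n}0.png",s["img"][:,:,::-1]);print(n,s["camera_matrix"],np.round(s["pose"],3))
E
```

```text
pics
{'time': 0.0, 'qpos': array([-1.26861884e+00,  4.91562745e-01,  1.55943112e+00, -9.93538508e-06,
        1.09169524e+00, -1.05598586e-01]), 'dq': array([ 0.00187399,  0.00064471, -0.00104737, -0.00269005,  0.00086552,
       -0.00099917]), 'joint_torque': array([-1.20783579e-04, -6.12645078e+01, -2.58183450e+01,  6.93712919e-02,
        4.82155848e-02, -1.51676049e-04]), 'tool_pos': array([ 247.80493766, -573.52024058,  214.06608009]), 'tcp_rot': array([-3.07545085e+00, -6.35890803e-01,  1.82726342e-04]), 'wrist_force': array([-0.94045092,  0.5903694 , -0.18323235]), 'ft_torque': array([ 0.00505938, -0.01572166, -0.05631696]), 'gripper_force': 0.0, 'gripper_width': 95.30195343974903}
scene [[443.23384388   0.         257.96167821]
 [  0.         443.23384388 194.34003324]
 [  0.           0.           1.        ]] [[-4.760000e-01  6.700000e-01 -5.700000e-01  1.232206e+03]
 [ 8.790000e-01  3.530000e-01 -3.200000e-01  3.486140e+02]
 [-1.300000e-02 -6.530000e-01 -7.570000e-01  9.059130e+02]
 [ 0.000000e+00  0.000000e+00  0.000000e+00  1.000000e+00]]
top [[464.14045801   0.         258.60344949]
 [  0.         464.14045801 196.77372836]
 [  0.           0.           1.        ]] [[ 5.000000e-03 -9.940000e-01  1.120000e-01  4.524400e+02]
 [-1.000000e+00 -4.000000e-03  6.000000e-03  1.336500e+01]
 [-6.000000e-03 -1.120000e-01 -9.940000e-01  1.190738e+03]
 [ 0.000000e+00  0.000000e+00  0.000000e+00  1.000000e+00]]
```

View pics/scene0.png

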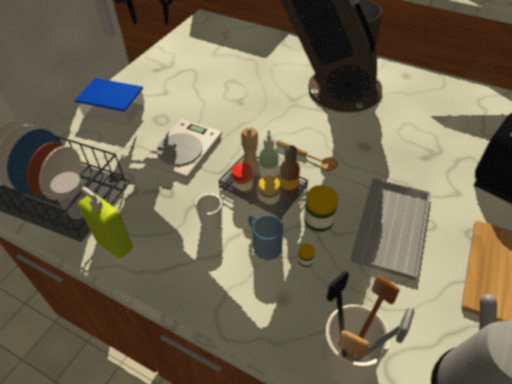

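View pics/top0.png

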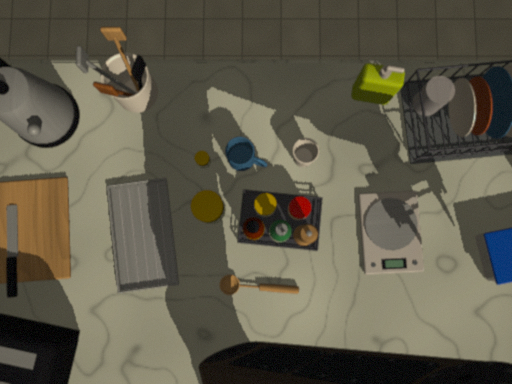

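The scene view shows the mill, oil and vinegar in the front row, with the red honey jar at (242,170) and the yellow pickle jar at (269,185) behind them. In the top view the tray is at (142,235), the scale plate at (391,223) and the rack at (280,220). The front row from left to right is vinegar (253,228), oil (280,231), mill (306,234). Honey is at (300,207).

```bash
cat > h.py <<'E'
from cell import status,snapshot,trace,tip_of
import cv2,numpy as np
from scipy.spatial.transform import Rotation as R
S={}
def snap():
    for n in("scene","top"): S[n]=snapshot(n)
def plane(n,px,z):
    s=S[n];d=s["pose"][:3,:3]@np.linalg.solve(s["camera_matrix"],[px[0],px[1],1.]);o=s["pose"][:3,3]
    return o+d*(z-o[2])/d[2]
def proj(n,p):
    s=S[n];T=np.linalg.inv(s["pose"]);c=T[:3,:3]@np.asarray(p,float)+T[:3,3];u=s["camera_matrix"]@c
    return u[:2]/u[2]
E
python3 - <<'E'
from h import *
snap()
H=dict(oil_bottle=12,vinegar_bottle=12,pepper_mill=12,honey_jar=12,pickle_jar=12,rack=0,tray=0,scale=0,mug=0,beaker=0)
for t,z in H.items():
    for n in S:
        print(t,n,[(np.round(d["pixel"],1).tolist(),round(d["confidence"],2),np.round(plane(n,d["pixel"],z)[:2],1).tolist()) for d in tip_of(n,t)[:3]])
np.set_printoptions(suppress=True)
for t,z in (("rack",37),("tray",16),("scale",24)):
    m=trace("top",t)[0]["mask"].astype(np.uint8)
    b=cv2.boxPoints(cv2.minAreaRect(cv2.findNonZero(m)));print(t,b.round(1).tolist(),[plane("top",p,z)[:2].round(0).tolist() for p in b])
im=S["top"]["img"][170:260,220:340];cv2.imwrite("pics/c.png",cv2.resize(im,None,fx=6,fy=6,interpolation=cv2.INTER_CUBIC)[:,:,::-1])
E
```

```text
oil_bottle scene [([264.8, 180.6], 0.66, [506.6, -35.9])]
oil_bottle top [([280.7, 229.2], 0.55, [503.1, -35.5])]
vinegar_bottle scene [([287.0, 190.7], 0.88, [511.4, 34.0])]
vinegar_bottle top [([252.9, 226.9], 0.56, [508.6, 35.0])]
pepper_mill scene [([244.6, 167.9], 0.79, [490.1, -108.7])]
pepper_mill top [([303.4, 233.2], 0.81, [493.2, -93.0]), ([279.9, 232.3], 0.45, [495.2, -33.5]), ([305.0, 159.7], 0.3, [682.2, -98.3])]
honey_jar scene [([243.4, 185.5], 0.73, [549.5, -78.8]), ([214.3, 221.9], 0.16, [691.6, -82.8])]
honey_jar top [([296.8, 210.0], 0.63, [552.1, -76.6])]
pickle_jar scene [([267.7, 198.5], 0.88, [559.7, 0.9]), ([318.3, 220.2], 0.62, [563.8, 147.5]), ([302.8, 258.0], 0.53, [684.6, 159.9])]
pickle_jar top [([209.1, 208.5], 0.66, [555.0, 147.0]), ([268.2, 205.9], 0.64, [562.3, -3.7]), ([201.8, 161.3], 0.5, [677.1, 167.8])]
rack scene [([264.3, 186.3], 0.87, [516.2, -32.3]), ([286.5, 188.8], 0.32, [496.1, 25.5])]
rack top [([279.3, 223.2], 0.65, [519.0, -32.5])]
tray scene [([390.4, 231.6], 0.96, [503.7, 318.5]), ([268.3, 245.4], 0.32, [683.8, 67.4])]
tray top [([145.
[... 186 characters left out ...]
)]
mug top [([239.2, 160.1], 0.81, [682.9, 71.9])]
beaker scene [([210.2, 222.9], 0.69, [692.0, -96.1])]
beaker top [([302.3, 159.2], 0.89, [685.9, -92.4])]
rack [[236.5, 242.89999389648438], [242.5, 187.5], [323.8999938964844, 196.3000030517578], [318.0, 251.6999969482422]] [[468.0, 75.0], [606.0, 61.0], [584.0, -143.0], [447.0, -126.0]]
tray [[104.5999984741211, 183.10000610351562], [167.1999969482422, 176.10000610351562], [179.5, 285.79998779296875], [116.9000015258789, 292.79998779296875]] [[619.0, 415.0], [638.0, 255.0], [361.0, 217.0], [343.0, 373.0]]
scale [[283.5, 208.5], [299.5, 192.5], [314.0, 207.0], [298.0, 223.0]] [[555.0, -42.0], [596.0, -83.0], [559.0, -119.0], [518.0, -79.0]]
```

View pics/c.png

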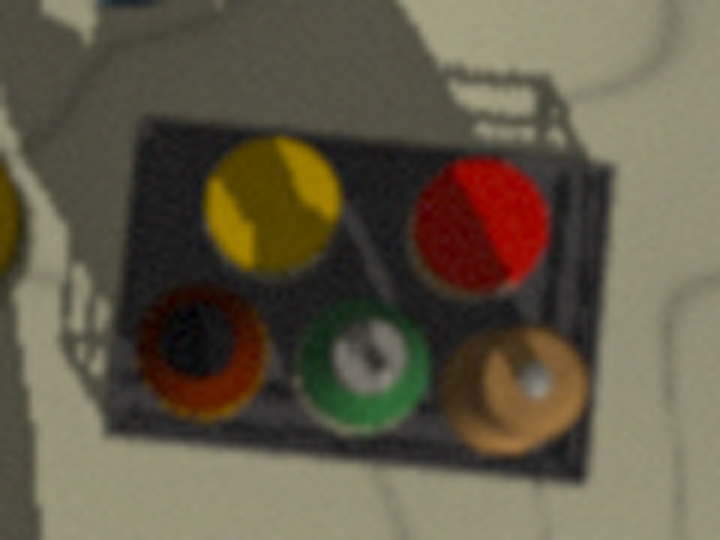

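The crop shows the lid, cap and knob tops clearly, so I fit the rack pose to them: honey (481,227), pickle (273,206), vinegar cap (198,338), oil cap (370,352), mill knob (537,380).

```bash
python3 - <<'E'
from h import *
from scipy.optimize import least_squares
snap()
f=lambda a,b:((a+.5)/6-.5+220,(b+.5)/6-.5+170)
obs=[((481,227),78,(30,-42)),((273,206),78,(30,42)),((198,338),160,(-30,64)),((370,352),164,(-30,0)),((537,380),165,(-30,-64)),
((143,118),37,(65,98)),((612,165),37,(65,-98)),((585,482),37,(-65,-98)),((108,432),37,(-65,98))]
W=np.array([plane("top",f(*o[0]),o[1])[:2] for o in obs]);L=np.array([o[2] for o in obs],float)
def tr(p,L): c,s=np.cos(p[2]),np.sin(p[2]); return L@np.array([[c,s],[-s,c]])+p[:2]
r=least_squares(lambda p:(tr(p,L)-W).ravel(),[518,-32,0],loss="soft_l1",f_scale=3).x
print(r,np.degrees(r[2]));print(np.c_[W,tr(r,L),W-tr(r,L)].round(1))
# scale plate and tray refine + scene check by projecting
for o,w in zip(obs[:5],W): print("scene proj",proj("scene",[*w,o[1]]).round(1), "model",proj("scene",[*tr(r,np.array([o[2]],float))[0],o[1]]).round(1))
for n,(a,b,c,d) in dict(top=(160,300,340,440),scene=(110,190,130,230)).items():
    im=S[n]["img"][a:b,c:d]; cv2.imwrite(f"pics/s_{n}.png",cv2.resize(im,None,fx=5,fy=5,interpolation=cv2.INTER_CUBIC)[:,:,::-1])
a=cv2.resize(S["top"]["img"][165:295,95:185],None,fx=4,fy=4,interpolation=cv2.INTER_CUBIC);b=cv2.resize(S["top"]["img"][180:280,350:430],None,fx=5,fy=5,interpolation=cv2.INTER_CUBIC)[:500]
a=a[:500];cv2.imwrite("pics/ab.png",np.hstack([a,b])[:,:,::-1]);print(a.shape,b.shape)
im=S["scene"]["img"][120:210,220:310];cv2.imwrite("pics/sc.png",cv2.resize(im,None,fx=6,fy=6,interpolation=cv2.INTER_CUBIC)[:,:,::-1])
E
```

```text
[ 5.26788160e+02 -3.29057607e+01 -1.01699319e-01] -5.826941784844015
[[ 5.528e+02 -7.860e+01  5.524e+02 -7.770e+01  4.000e-01 -9.000e-01]
 [ 5.609e+02  4.800e+00  5.609e+02  5.800e+00 -0.000e+00 -1.100e+00]
 [ 5.037e+02  3.300e+01  5.034e+02  3.380e+01  3.000e-01 -8.000e-01]
 [ 4.987e+02 -3.040e+01  4.969e+02 -2.990e+01  1.700e+00 -6.000e-01]
 [ 4.886e+02 -9.170e+01  4.904e+02 -9.350e+01 -1.800e+00  1.800e+00]
 [ 6.016e+02  5.890e+01  6.014e+02  5.800e+01  2.000e-01  9.000e-01]
 [ 5.826e+02 -1.367e+02  5.815e+02 -1.370e+02  1.100e+00  3.000e-01]
 [ 4.513e+02 -1.242e+02  4.522e+02 -1.238e+02 -8.000e-01 -4.000e-01]
 [ 4.710e+02  7.220e+01  4.721e+02  7.120e+01 -1.100e+00  1.000e+00]]
scene proj [241.9 169.3] model [242.3 169.4]
scene proj [268.9 182.5] model [269.3 182.6]
scene proj [290.2 148.4] model [290.6 148.5]
scene proj [268.1 137.9] model [268.7 137.5]
scene proj [248.6 127.7] model [247.6 127.9]
(500, 360, 3) (500, 400, 3)
```

View pics/ab.png

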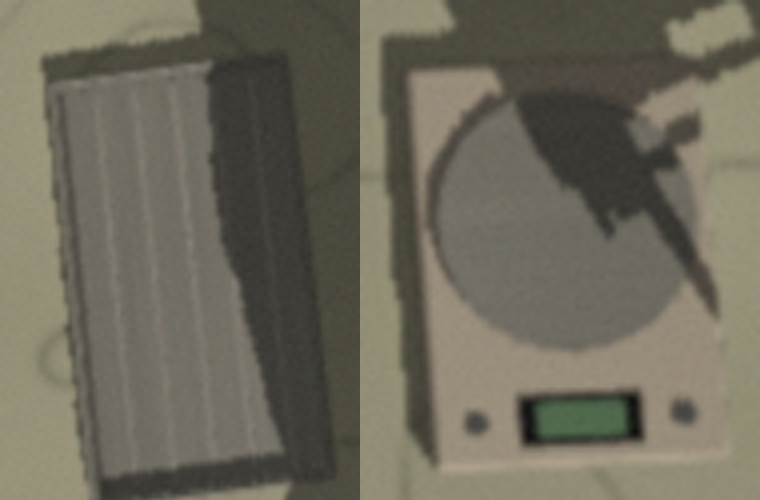

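View pics/sc.png

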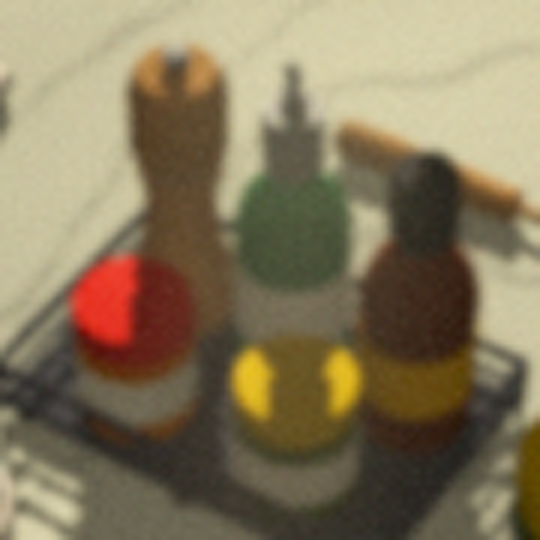

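```bash
cat >> h.py <<'E'
RACK=(526.8,-32.9,-0.1017)
def rk(x,y,p=RACK):
    c,s=np.cos(p[2]),np.sin(p[2]); return np.array([p[0]+c*x-s*y,p[1]+s*x+c*y])
def go(tgt,yaw=None):
    """row numbers (tool-axes units) from the present pose to TCP tgt; tool down, tool y at world angle yaw"""
    o=status.get_obs();r=R.from_rotvec(o["tcp_rot"]);d=r.inv().apply(np.array(tgt)-o["tool_pos"])/250
    a=np.zeros(3)
    if yaw is not None:
        y=np.array([np.cos(yaw),np.sin(yaw),0]);z=np.array([0,0,-1.]);M=np.c_[np.cross(y,z),y,z]
        a=np.degrees((r.inv()*R.from_matrix(M)).as_rotvec())/30
    print("t",round(o["time"],2),"tcp",o["tool_pos"].round(1),"tool y",r.apply([0,1,0]).round(4),"q",o["qpos"].round(2),"w",round(o["gripper_width"],1),"F",o["wrist_force"].round(1))
    print("delta",d.round(4),"turn",a.round(4));return d
E
python3 - <<'E'
from h import *
snap()
print("scale",plane("top",(390.7,223.9),24).round(1))
c=[(47,85),(290,57),(333,478),(98,495)]
W=np.array([plane("top",((a+.5)/4-.5+95,(b+.5)/4-.5+165),16) for a,b in c]);print("tray",W.round(1).tolist(),W.mean(0).round(1),[np.linalg.norm(W[i]-W[(i+1)%4]).round(0) for i in range(4)])
for n in S:
  for t in("scale","tray"):print(n,t,proj(n,[*({"scale":plane("top",(390.7,223.9),24)[:2],"tray":W.mean(0)[:2]}[t]),0]))
for i,j in(("vin",64),("oil",0),("mill",-64)):print(i,rk(-30,j).round(1))
print(rk(30,-42))
go([*rk(-30,64),250],-0.1017);go([*rk(-30,64),250],-0.1017+np.pi)
E
```

```text
scale [ 517. -311.   24.]
tray [[611.7, 410.5, 16.0], [630.4, 255.3, 16.0], [364.9, 221.4, 16.0], [353.7, 367.9, 16.0]] [490.2 313.8  16. ] [np.float64(156.0), np.float64(268.0), np.float64(147.0), np.float64(261.0)]
scene scale [180.46164727 153.61767834]
scene tray [390.22460398 227.05214233]
top scale [388.10398975 224.40808165]
top tray [144.14787526 233.8640103 ]
vin [503.5  33.8]
oil [497.  -29.9]
mill [490.5 -93.5]
[552.38094962 -77.72872981]
t 1.55 tcp [ 247.9 -573.8  214.7] tool y [ 3.966e-01 -9.180e-01  1.000e-04] q [-1.27  0.49  1.56 -0.    1.09 -0.11] w 95.4 F [-0.1 -0.   0.3]
delta [ 1.9023 -1.8256 -0.1415] turn [ 1.000e-04  1.000e-04 -2.027e+00]
t 1.55 tcp [ 247.9 -573.8  214.7] tool y [ 3.966e-01 -9.180e-01  1.000e-04] q [-1.27  0.49  1.56 -0.    1.09 -0.11] w 95.4 F [-0.1 -0.   0.3]
delta [ 1.9023 -1.8256 -0.1415] turn [ 1.000e-04 -1.000e-04  3.973e+00]
```

carry_out:
  deltas: "0.94 -0.92 -0.14 0 0 -1.027 -1;0.94 -0.92 -0.14 0 0 -1.027 -1;0.94 -0.92 -0.14 0 0 -1.027 -1;0.94 -0.92 -0.14 0 0 -1.027 -1;0.94 -0.92 -0.14 0 0 -1.027 -1;0.94 -0.92 -0.14 0 0 -1.027 -1;0.94 -0.92 -0.14 0 0 -1.027 -1;0.94 -0.92 -0.14 0 0 -1.027 -1"
  newtons: 30

```text
out of range: a turn must lie within [-1, 1]
```

```bash
python3 -c "
from h import *
go([*rk(-30,64),250],-0.1017)"
```

```text
t 1.55 tcp [ 247.9 -573.8  214.7] tool y [ 3.966e-01 -9.180e-01  1.000e-04] q [-1.27  0.49  1.56 -0.    1.09 -0.11] w 95.4 F [-0.1 -0.   0.3]
delta [ 1.9023 -1.8256 -0.1415] turn [ 1.000e-04  1.000e-04 -2.027e+00]
```

carry_out:
  deltas: "0.94 -0.92 -0.14 0 0 -1 -1;0.94 -0.92 -0.14 0 0 -1 -1;0.94 -0.92 -0.14 0 0 -1 -1;0.94 -0.92 -0.14 0 0 -1 -1;0.94 -0.92 -0.14 0 0 -1 -1;0.94 -0.92 -0.14 0 0 -1 -1;0.94 -0.92 -0.14 0 0 -1 -1;0.94 -0.92 -0.14 0 0 -1 -1"
  newtons: 30

```text
time: 2.35
tool_pos: [373.3, -266.6, 250.4]
tcp_rot: [2.804, 1.415, 0.001]
wrist_force: [-0.4, -0.5, -1.1]
gripper_width: 95.3
gripper_force: 0.0
```

```bash
python3 -c "
from h import *
go([*rk(-30,64),250],-0.1017)"
```

```text
t 2.35 tcp [ 373.3 -266.6  250.4] tool y [ 0.8045 -0.5939  0.0011] q [-0.76  0.21  1.9   0.    1.03 -0.13] w 95.3 F [-0.4 -0.5 -1.1]
delta [ 1.276  -0.295   0.0017] turn [ 2.3000e-03  2.0000e-04 -1.0203e+00]
```

carry_out:
  deltas: "1 -0.28 0 0 0 -1 -1;1 -0.28 0 0 0 -1 -1;1 -0.28 0 0 0 -1 -1;1 -0.28 0 0 0 -1 -1;1 -0.28 0 0 0 -1 -1;1 -0.28 0 0 0 -1 -1;1 -0.28 0 0 0 -1 -1"

```text
time: 3.05
tool_pos: [465.8, -26.3, 249.4]
tcp_rot: [2.343, 2.092, -0.0]
wrist_force: [0.2, -0.3, 0.1]
gripper_width: 95.0
gripper_force: 0.0
```

```bash
python3 -c "
from h import *
snap()
go([*rk(-30,64),125],-0.1017)"
```

```text
t 3.15 tcp [465.2 -28.1 249.5] tool y [ 9.933e-01 -1.159e-01 -3.000e-04] q [-0.2   0.22  1.88 -0.    1.03 -0.09] w 95.0 F [ 0.1 -0.  -0.2]
delta [0.2638 0.1233 0.4977] turn [-0.0006  0.0007 -0.0276]
```

carry_out:
  deltas: "0.264 0.123 0 0 0 -0.027 -1;0.264 0.123 0 0 0 -0.027 -1;0.264 0.123 0 0 0 -0.027 -1;0.264 0.123 0.15 0 0 -0.027 -1;0.264 0.123 0.3 0 0 -0.027 -1;0.264 0.123 0.4 0 0 -0.027 -1;0.264 0.123 0.45 0 0 -0.027 -1;0.264 0.123 0.498 0 0 -0.027 -1;0.264 0.123 0.498 0 0 -0.027 -1"

```text
time: 4.05
tool_pos: [502.9, 33.6, 124.1]
tcp_rot: [-2.332, -2.103, 0.003]
wrist_force: [-0.2, -0.4, 0.6]
gripper_width: 94.9
gripper_force: 0.0
```

```bash
python3 - <<'E'
from h import *
snap()
go([*rk(-30,64),125],-0.1017)
b=cv2.resize(S["scene"]["img"][90:220,200:340],None,fx=4,fy=4,interpolation=cv2.INTER_CUBIC)
cv2.imwrite("pics/g1.png",b[:,:,::-1])
E
```

```text
t 4.15 tcp [503.7  34.1 125.5] tool y [ 9.947e-01 -1.025e-01  4.000e-04] q [-0.06  0.44  1.95 -0.    0.75  0.04] w 95.2 F [-0.7 -0.2  0.3]
delta [-0.0014 -0.0009  0.0021] turn [ 0.0007  0.0003 -0.0018]
```

View pics/g1.png

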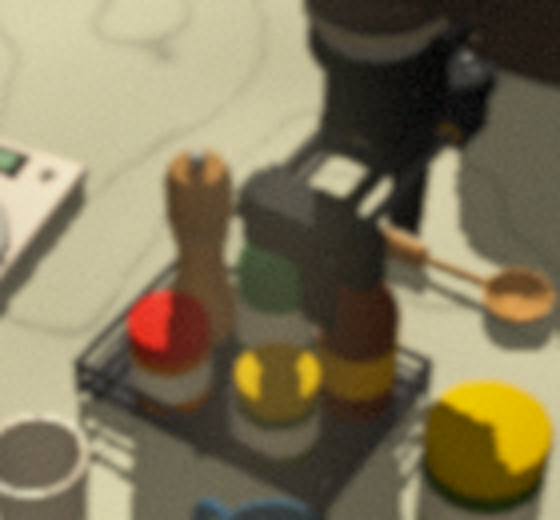

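The gripper straddles the vinegar's cap at (355,270) in the crop and touches nothing else. Next I close the fingers.

carry_out:
  deltas: "0 0 0 0 0 0 1;0 0 0 0 0 0 1;0 0 0 0 0 0 1;0 0 0 0 0 0 1;0 0 0 0 0 0 1;0 0 0 0 0 0 1;0 0 0 0 0 0 1;0 0 0 0 0 0 1"
  newtons: 30

```text
time: 4.95
tool_pos: [503.6, 35.0, 125.1]
tcp_rot: [2.331, 2.106, -0.0]
wrist_force: [0.3, 0.1, -0.7]
gripper_width: 36.4
gripper_force: 0.0
```

carry_out:
  deltas: "0 0 0 0 0 0 1;0 0 0 0 0 0 1;0 0 0 0 0 0 1;0 0 -0.03 0 0 0 1;0 0 -0.1 0 0 0 1;0 0 -0.2 0 0 0 1;0 0 -0.35 0 0 0 1;0 0 -0.5 0 0 0 1;0 0 -0.65 0 0 0 1;0 0 -0.65 0 0 0 1"

```text
time: 5.95
tool_pos: [504.8, 35.0, 292.4]
tcp_rot: [2.327, 2.102, 0.008]
wrist_force: [-1.0, -0.1, -3.5]
gripper_width: 28.6
gripper_force: 30.0
```

carry_out:
  deltas: "0.1 0.01 0 0 0 0 1;0.25 0.03 0 0 0 0 1;0.41 0.06 0 0 0 0 1;0.57 0.08 0 0 0 0 1;0.73 0.1 0 0 0 0 1;0.88 0.12 0 0 0 0 1;0.97 0.14 0 0 0 0 1;1 0.165 0 0 0 0 1;1 0.165 0 0 0 0 1"

```text
time: 6.85
tool_pos: [570.1, 279.8, 286.2]
tcp_rot: [-2.33, -2.107, 0.003]
wrist_force: [0.3, -1.0, -2.9]
gripper_width: 28.4
gripper_force: 30.0
```

carry_out:
  deltas: "0.08 0 0 0 0 0 1;0.15 0 0 0 0 0 1;0.183 0 0 0 0 0 1;0.183 0 0.13 0 0 0 1;0.183 0 0.28 0 0 0 1;0.183 0 0.42 0 0 0 1;0.183 0 0.53 0 0 0 1;0.183 0 0.6 0 0 0 1;0.183 0 0.64 0 0 0 1;0.183 0 0.65 0 0 0 1;0.183 0 0.65 0 0 0 1"

```text
time: 7.95
tool_pos: [574.9, 325.2, 125.6]
tcp_rot: [2.331, 2.106, 0.001]
wrist_force: [-0.5, -0.5, -3.0]
gripper_width: 28.9
gripper_force: 30.0
```

```bash
cat >>h.py <<'E'
TR=lambda u:rk(*{'v':(11.2,359.7),'o':(-68.8,341.7),'m':(-148.9,323.4),'s':(18.5,-277.7)}[u])
E
python3 -c "
from h import *
snap()
go([*TR('v'),117],-0.1017)
b=cv2.resize(S['scene']['img'][130:310,330:470],None,fx=3,fy=3,interpolation=cv2.INTER_CUBIC)
cv2.imwrite('pics/g2.png',b[:,:,::-1])"
```

```text
t 8.05 tcp [575.1 325.2 126.2] tool y [ 0.9948 -0.1015  0.0015] q [ 0.41  0.63  1.56 -0.    0.95  0.52] w 28.3 F [-0.   0.5 -3.1]
delta [-0.0059 -0.002   0.037 ] turn [ 0.0029 -0.0015  0.    ]
```

View pics/g2.png

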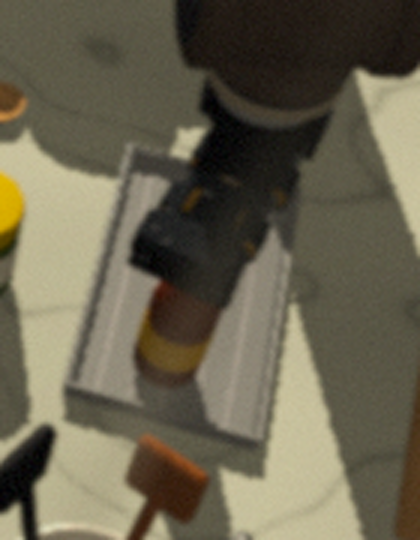

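The vinegar hangs upright inside the tray's far half, about 9 mm above its floor. I lower it gently.

carry_out:
  deltas: "0 0 0.015 0 0 0 1;0 0 0.025 0 0 0 1;0 0 0.032 0 0 0 1;0 0 0.036 0 0 0 1;0 0 0.037 0 0 0 1;0 0 0.037 0 0 0 1"

```text
time: 8.65
tool_pos: [574.8, 325.1, 117.1]
tcp_rot: [2.331, 2.105, 0.002]
wrist_force: [-1.8, -2.1, 7.4]
gripper_width: 28.4
gripper_force: 30.0
```

carry_out:
  deltas: "0 0 0 0 0 0 -0.26;0 0 0 0 0 0 -0.26;0 0 0 0 0 0 -0.26;0 0 0 0 0 0 -0.26;0 0 0 0 0 0 -0.26;0 0 -0.1 0 0 0 -0.26;0 0 -0.25 0 0 0 -0.26;0 0 -0.4 0 0 0 -0.26;-0.15 0 -0.42 0 0 0 -0.26;-0.34 0 -0.42 0 0 0 -0.26;-0.53 0 -0.42 0 0 0 -0.26;-0.6 0 -0.42 0 0 0 -0.26"

```text
time: 9.85
tool_pos: [558.9, 172.7, 221.1]
tcp_rot: [2.333, 2.103, -0.001]
wrist_force: [1.0, 0.3, 0.3]
gripper_width: 59.8
gripper_force: 0.0
```

carry_out:
  deltas: "-0.18 -0.04 0 0 0 0 -0.26;-0.36 -0.08 0 0 0 0 -0.26;-0.54 -0.12 0 0 0 0 -0.26;-0.7 -0.165 0 0 0 0 -0.26;-0.8 -0.165 0 0 0 0 -0.26;-0.839 -0.165 0 0 0 0 -0.26;-0.839 -0.165 0 0 0 0 -0.26"

```text
time: 10.55
tool_pos: [497.4, -29.2, 220.9]
tcp_rot: [2.333, 2.104, 0.0]
wrist_force: [0.1, -0.2, 0.9]
gripper_width: 59.9
gripper_force: 0.0
```

```bash
python3 -c "
from h import *
snap()
go([*rk(-30,0),128],-0.1017)
for t in ['oil_bottle','vinegar_bottle']:
  for n in S: print(t,n,[(d['pixel'],d['confidence'],plane(n,d['pixel'],12 if t[0]=='o' else 4)[:2].round(0)) for d in tip_of(n,t)[:2]])
"
```

```text
t 10.65 tcp [497.4 -27.9 220.8] tool y [ 9.948e-01 -1.014e-01  1.000e-04] q [-0.19  0.3   1.85  0.    0.98 -0.09] w 60.0 F [ 0.8 -0.8  0.3]
delta [-0.0079 -0.0012  0.3712] turn [ 0.0001 -0.0003  0.0003]
oil_bottle scene [([267.0, 180.7], 0.94, array([504., -30.]))]
oil_bottle top []
vinegar_bottle scene [([386.5, 252.3], 0.7, array([571., 329.]))]
vinegar_bottle top [([139.9, 200.4], 0.73, array([576., 327.]))]
```

carry_out:
  deltas: "-0.008 0.002 0.1 0 0 0 -0.26;-0.008 0.002 0.22 0 0 0 -0.26;-0.008 0.002 0.31 0 0 0 -0.26;-0.008 0.002 0.36 0 0 0 -0.26;-0.008 0.002 0.37 0 0 0 -0.26;-0.008 0.002 0.37 0 0 0 1;-0.008 0.002 0.37 0 0 0 1;-0.008 0.002 0.37 0 0 0 1;-0.008 0.002 0.37 0 0 0 1;-0.008 0.002 0.37 0 0 0 1;-0.008 0.002 0.37 0 0 0 1;-0.008 0.002 0.37 0 0 0 1"
  newtons: 35

```text
time: 12.05
tool_pos: [497.5, -30.8, 128.7]
tcp_rot: [2.331, 2.105, 0.001]
wrist_force: [-0.3, 0.1, 5.2]
gripper_width: 26.5
gripper_force: 35.0
```

carry_out:
  deltas: "0 0 -0.03 0 0 0 1;0 0 -0.1 0 0 0 1;0 0 -0.22 0 0 0 1;0 0 -0.37 0 0 0 1;0 0 -0.52 0 0 0 1;0 0 -0.62 0 0 0 1;0.1 0 -0.65 0 0 0 1;0.25 -0.03 -0.65 0 0 0 1;0.4 -0.06 -0.65 0 0 0 1;0.55 -0.1 -0.65 0 0 0 1;0.65 -0.14 -0.65 0 0 0 1;0.67 -0.157 -0.65 0 0 0 1"

```text
time: 13.25
tool_pos: [474.1, 142.0, 290.6]
tcp_rot: [-2.328, -2.108, 0.001]
wrist_force: [-0.2, -1.2, -5.0]
gripper_width: 26.3
gripper_force: 35.0
```

carry_out:
  deltas: "0.1 0 0 0 0 0 1;0.25 0 0 0 0 0 1;0.4 0 0 0 0 0 1;0.55 0 0 0 0 0 1;0.65 0 0 0 0 0 1;0.7 0 0 0 0 0 1;0.7 0 0.1 0 0 0 1;0.7 0 0.25 0 0 0 1;0.7 0 0.4 0 0 0 1;0.7 0 0.53 0 0 0 1;0.7 0 0.6 0 0 0 1;0.7 0 0.63 0 0 0 1"

```text
time: 14.45
tool_pos: [492.6, 312.7, 131.5]
tcp_rot: [-2.332, -2.104, 0.006]
wrist_force: [0.3, -0.5, -4.1]
gripper_width: 26.7
gripper_force: 35.0
```

```bash
python3 -c "
from h import *
snap()
go([*TR('o'),120],-0.1017)"
```

```text
t 14.55 tcp [493.1 313.2 132.8] tool y [ 0.9948 -0.102  -0.0014] q [ 0.45  0.53  1.75 -0.    0.87  0.56] w 26.5 F [ 0.6  0.4 -4.5]
delta [ 0.0032 -0.0003  0.0511] turn [-0.0026  0.0021 -0.001 ]
```

carry_out:
  deltas: "0 0 0.02 0 0 0 1;0 0 0.035 0 0 0 1;0 0 0.044 0 0 0 1;0 0 0.049 0 0 0 1;0 0 0.051 0 0 0 1;0 0 0.051 0 0 0 1"

```text
time: 15.15
tool_pos: [493.3, 314.1, 121.1]
tcp_rot: [2.331, 2.106, 0.001]
wrist_force: [-1.1, -0.3, -0.2]
gripper_width: 26.7
gripper_force: 35.0
```

carry_out:
  deltas: "0 0 0.002 0 0 0 1;0 0 0.004 0 0 0 1;0 0 0.004 0 0 0 1"

```text
time: 15.45
tool_pos: [493.5, 314.1, 121.0]
tcp_rot: [2.331, 2.105, 0.003]
wrist_force: [-3.5, -2.1, 12.1]
gripper_width: 26.6
gripper_force: 35.0
```

carry_out:
  deltas: "0 0 0 0 0 0 -0.26;0 0 0 0 0 0 -0.26;0 0 0 0 0 0 -0.26;0 0 0 0 0 0 -0.26;0 0 0 0 0 0 -0.26;0 0 -0.1 0 0 0 -0.26;0 0 -0.25 0 0 0 -0.26;0 0 -0.4 0 0 0 -0.26;-0.15 0 -0.42 0 0 0 -0.26;-0.34 0.05 -0.42 0 0 0 -0.26;-0.53 0.1 -0.42 0 0 0 -0.26;-0.7 0.155 -0.42 0 0 0 -0.26"

```text
time: 16.65
tool_pos: [513.7, 134.1, 224.9]
tcp_rot: [2.331, 2.106, 0.0]
wrist_force: [0.9, 0.5, 0.1]
gripper_width: 59.9
gripper_force: 0.0
```

carry_out:
  deltas: "-0.18 0 0 0 0 0 -0.26;-0.36 0 0 0 0 0 -0.26;-0.54 0 0 0 0 0 -0.26;-0.72 0 0 0 0 0 -0.26;-0.85 0 0 0 0 0 -0.26;-0.923 0 0 0 0 0 -0.26;-0.923 0 0 0 0 0 -0.26"

```text
time: 17.35
tool_pos: [490.3, -95.5, 224.6]
tcp_rot: [2.334, 2.102, -0.0]
wrist_force: [-0.0, 0.4, -0.5]
gripper_width: 59.8
gripper_force: 0.0
```

```bash
python3 -c "
from h import *
snap()
go([*rk(-30,-64),110],-0.1017)
for t in ['pepper_mill','oil_bottle']:
  for n in S: print(t,n,[(d['pixel'],d['confidence'],plane(n,d['pixel'],12 if t[0]=='p' else 4)[:2].round(0)) for d in tip_of(n,t)[:2]])
b=cv2.resize(S['scene']['img'][60:310,210:470],None,fx=3,fy=2.4,interpolation=cv2.INTER_CUBIC)
cv2.imwrite('pics/g3.png',b[:,:,::-1])"
```

```text
t 17.45 tcp [490.4 -93.5 224.6] tool y [ 9.947e-01 -1.024e-01 -1.000e-04] q [-0.32  0.3   1.85  0.    0.99 -0.22] w 59.8 F [ 0.1 -0.5 -0.3]
delta [-1.000e-04  3.000e-04  4.583e-01] turn [-0.0002 -0.0002 -0.0018]
pepper_mill scene [([247.6, 169.2], 0.85, array([491., -99.]))]
pepper_mill top [([386.0, 223.9], 0.34, array([ 518., -302.]))]
oil_bottle scene [([386.0, 225.7], 0.85, array([494., 303.])), ([243.8, 184.6], 0.53, array([540., -83.]))]
oil_bottle top [([145.3, 229.3], 0.82, array([502., 310.]))]
```

View pics/g3.png

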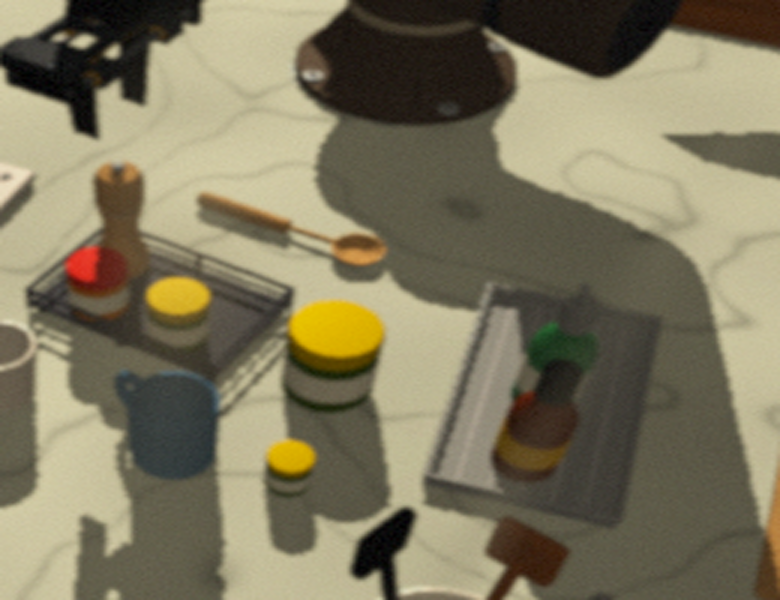

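Vinegar and oil stand upright on the tray at (540,450) and (560,350) in the crop, and the open fingers hang over the mill.

carry_out:
  deltas: "0 0 0.1 0 0 0 -0.26;0 0 0.23 0 0 0 -0.26;0 0 0.34 0 0 0 -0.26;0 0 0.42 0 0 0 -0.26;0 0 0.458 0 0 0 -0.26;0 0 0.458 0 0 0 -0.26;0 0 0.458 0 0 0 1;0 0 0.458 0 0 0 1;0 0 0.458 0 0 0 1;0 0 0.458 0 0 0 1;0 0 0.458 0 0 0 1"
  newtons: 30

```text
time: 18.75
tool_pos: [490.8, -93.8, 110.9]
tcp_rot: [2.331, 2.105, 0.001]
wrist_force: [-0.8, -0.0, 8.3]
gripper_width: 43.4
gripper_force: 30.0
```

carry_out:
  deltas: "0 0 -0.03 0 0 0 1;0 0 -0.1 0 0 0 1;0 0 -0.22 0 0 0 1;0 0 -0.37 0 0 0 1;0 0 -0.52 0 0 0 1;0 0 -0.62 0 0 0 1;0.1 0 -0.65 0 0 0 1;0.25 -0.03 -0.65 0 0 0 1;0.4 -0.06 -0.65 0 0 0 1;0.55 -0.1 -0.65 0 0 0 1;0.7 -0.14 -0.65 0 0 0 1;0.8 -0.18 -0.65 0 0 0 1"

```text
time: 19.95
tool_pos: [465.2, 111.9, 272.9]
tcp_rot: [-2.33, -2.107, 0.0]
wrist_force: [0.6, -0.3, -3.0]
gripper_width: 43.1
gripper_force: 30.0
```

carry_out:
  deltas: "0.12 -0.05 0 0 0 0 1;0.27 -0.1 0 0 0 0 1;0.42 -0.15 0 0 0 0 1;0.57 -0.2 0 0 0 0 1;0.68 -0.26 0 0 0 0 1;0.75 -0.296 0 0 0 0 1;0.75 -0.296 0.1 0 0 0 1;0.75 -0.296 0.25 0 0 0 1;0.75 -0.296 0.4 0 0 0 1;0.75 -0.296 0.53 0 0 0 1;0.75 -0.296 0.6 0 0 0 1;0.75 -0.296 0.64 0 0 0 1"

```text
time: 21.15
tool_pos: [410.8, 303.6, 111.3]
tcp_rot: [-2.331, -2.105, 0.004]
wrist_force: [-0.0, 0.1, -3.2]
gripper_width: 43.3
gripper_force: 30.0
```

```bash
python3 -c "
from h import *
snap()
go([*TR('m'),102],-0.1017)"
```

```text
t 21.25 tcp [411.1 303.7 111.9] tool y [ 0.9948 -0.1016 -0.0015] q [ 0.51  0.47  1.94 -0.    0.73  0.61] w 43.1 F [-0.1  0.1 -2.5]
delta [0.001  0.0017 0.0397] turn [-0.003   0.0023 -0.0001]
```

carry_out:
  deltas: "0 0 0.015 0 0 0 1;0 0 0.027 0 0 0 1;0 0 0.035 0 0 0 1;0 0 0.039 0 0 0 1;0 0 0.041 0 0 0 1;0 0 0.041 0 0 0 1"

```text
time: 21.85
tool_pos: [411.5, 304.0, 103.0]
tcp_rot: [2.331, 2.105, 0.001]
wrist_force: [-1.7, -1.1, 4.2]
gripper_width: 43.3
gripper_force: 30.0
```

carry_out:
  deltas: "0 0 0 0 0 0 -0.26;0 0 0 0 0 0 -0.26;0 0 0 0 0 0 -0.26;0 0 0 0 0 0 -0.26;0 0 -0.1 0 0 0 -0.26;0 0 -0.25 0 0 0 -0.26;0 0 -0.4 0 0 0 -0.26;0 0 -0.46 0 0 0 -0.26;-0.15 0.1 -0.46 0 0 0 -0.26;-0.32 0.2 -0.46 0 0 0 -0.26;-0.49 0.3 -0.46 0 0 0 -0.26;-0.66 0.4 -0.46 0 0 0 -0.7"

```text
time: 23.05
tool_pos: [494.6, 128.0, 217.5]
tcp_rot: [2.331, 2.106, 0.001]
wrist_force: [0.4, 0.3, -0.3]
gripper_width: 63.9
gripper_force: 0.0
```

carry_out:
  deltas: "-0.17 0.08 0 0 0 0 -1;-0.34 0.16 0 0 0 0 -1;-0.51 0.24 0 0 0 0 -1;-0.68 0.316 0 0 0 0 -1;-0.76 0.316 0 0 0 0 -1;-0.802 0.316 0 0 0 0 -1;-0.802 0.316 0 0 0 0 -1"

```text
time: 23.75
tool_pos: [552.1, -78.5, 217.2]
tcp_rot: [-2.333, -2.104, 0.0]
wrist_force: [-0.4, 0.3, 0.3]
gripper_width: 95.0
gripper_force: 0.0
```

```bash
python3 -c "
from h import *
snap()
go([552.6,-78.3,47],-0.1017)
b=cv2.resize(S['scene']['img'][60:310,180:440],None,fx=3,fy=2.4,interpolation=cv2.INTER_CUBIC)
cv2.imwrite('pics/g4.png',b[:,:,::-1])"
```

```text
t 23.85 tcp [552.2 -77.  217.4] tool y [ 0.9949 -0.1011 -0.    ] q [-0.26  0.39  1.72  0.    1.03 -0.16] w 95.1 F [-0.6  0.4 -0.6]
delta [-0.0053  0.0021  0.6817] turn [-0.0001 -0.0003  0.0007]
```

View pics/g4.png

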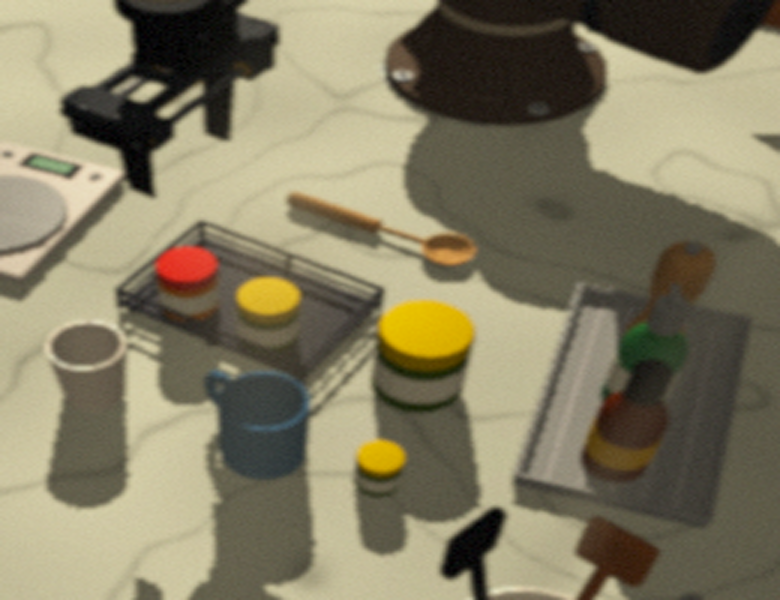

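All three tall things stand on the tray at (620,440), (650,350) and (685,270), and the front row is clear. Next the gripper goes down to the honey, with its red lid at (187,268).

carry_out:
  deltas: "-0.005 0.002 0.12 0 0 0 -1;-0.005 0.002 0.26 0 0 0 -1;-0.005 0.002 0.4 0 0 0 -1;-0.005 0.002 0.52 0 0 0 -1;-0.005 0.002 0.62 0 0 0 -1;-0.005 0.002 0.67 0 0 0 -1;-0.005 0.002 0.682 0 0 0 -1;-0.005 0.002 0.682 0 0 0 -1;-0.005 0.002 0.682 0 0 0 1;-0.005 0.002 0.682 0 0 0 1;-0.005 0.002 0.682 0 0 0 1;-0.005 0.002 0.682 0 0 0 1"
  newtons: 30

```text
time: 25.05
tool_pos: [552.9, -79.2, 47.3]
tcp_rot: [2.331, 2.105, 0.001]
wrist_force: [0.7, -1.0, -0.0]
gripper_width: 68.7
gripper_force: 0.0
```

carry_out:
  deltas: "0 0 0 0 0 0 1;0 0 0 0 0 0 1;0 0 0 0 0 0 1;0 0 0 0 0 0 1"

```text
time: 25.45
tool_pos: [553.0, -79.2, 47.0]
tcp_rot: [2.331, 2.105, 0.0]
wrist_force: [0.9, -0.9, 2.0]
gripper_width: 53.6
gripper_force: 30.0
```

carry_out:
  deltas: "0 0 -0.03 0 0 0 1;0 0 -0.1 0 0 0 1;0 0 -0.22 0 0 0 1;0 0 -0.32 0 0 0 1;-0.1 0 -0.35 0 0 0 1;-0.25 -0.02 -0.35 0 0 0 1;-0.4 -0.046 -0.35 0 0 0 1;-0.55 -0.046 -0.35 0 0 0 1;-0.7 -0.046 -0.35 0 0 0 1;-0.83 -0.046 -0.35 0 0 0 1;-0.91 -0.046 -0.35 0 0 0 1;-0.937 -0.046 -0.35 0 0 0 1"

```text
time: 26.65
tool_pos: [517.1, -312.4, 134.3]
tcp_rot: [-2.333, -2.103, 0.0]
wrist_force: [-0.2, 0.2, -3.0]
gripper_width: 53.7
gripper_force: 30.0
```

carry_out:
  deltas: "0 0 0.05 0 0 0 1;0 0 0.12 0 0 0 1;0 0 0.2 0 0 0 1;0 0 0.25 0 0 0 1;0 0 0.26 0 0 0 1;0 0 0.26 0 0 0 1"

```text
time: 27.25
tool_pos: [517.7, -310.3, 69.1]
tcp_rot: [-2.33, -2.106, 0.0]
wrist_force: [0.1, 0.7, -2.7]
gripper_width: 53.5
gripper_force: 30.0
```

```bash
python3 -c "
from h import *
snap()
go([*TR('s'),59],-0.1017)
b=cv2.resize(S['top']['img'][180:280,330:450],None,fx=5,fy=5,interpolation=cv2.INTER_CUBIC)
cv2.imwrite('pics/g5.png',b[:,:,::-1])"
```

```text
t 27.35 tcp [ 517.9 -310.9   70. ] tool y [ 9.949e-01 -1.011e-01  8.000e-04] q [-0.65  0.63  1.75 -0.    0.76 -0.55] w 53.6 F [-0.2 -0.4 -3.1]
delta [-0.0011 -0.0037  0.0441] turn [0.0016 0.001  0.0008]
```

carry_out:
  deltas: "-0.001 -0.003 0.015 0 0 0 1;-0.001 -0.003 0.027 0 0 0 1;-0.001 -0.003 0.035 0 0 0 1;-0.001 -0.003 0.04 0 0 0 1;-0.001 -0.003 0.042 0 0 0 1;-0.001 -0.003 0.042 0 0 0 1"

```text
time: 27.95
tool_pos: [516.7, -311.2, 59.1]
tcp_rot: [2.331, 2.106, -0.0]
wrist_force: [-2.1, 0.5, 0.4]
gripper_width: 53.7
gripper_force: 30.0
```

carry_out:
  deltas: "0 0 0.002 0 0 0 1;0 0 0.003 0 0 0 1;0 0 0.003 0 0 0 1"

```text
time: 28.25
tool_pos: [516.7, -311.2, 59.0]
tcp_rot: [2.331, 2.105, -0.0]
wrist_force: [-4.5, 1.6, 7.1]
gripper_width: 53.7
gripper_force: 30.0
```

carry_out:
  deltas: "0 0 0 0 0 0 -1;0 0 0 0 0 0 -1;0 0 0 0 0 0 -1;0 0 0 0 0 0 -1;0 0 0 0 0 0 -1;0 0 -0.05 0 0 0 -1;0 0 -0.15 0 0 0 -1;0 0 -0.3 0 0 0 -0.26;0 0 -0.45 0 0 0 -0.26;0 0 -0.6 0 0 0 -0.26;0.1 0 -0.65 0 0 0 -0.26;0.25 0 -0.65 0 0 0 -0.26"

```text
time: 29.45
tool_pos: [523.6, -249.9, 223.9]
tcp_rot: [2.33, 2.1, 0.002]
wrist_force: [0.6, 0.2, -0.2]
gripper_width: 62.1
gripper_force: 0.0
```

```bash
python3 -c "
from h import *
snap()
go([*rk(-30,-64),225],-0.1017)
print(TR('m'),[[d['pixel'],plane('scene',d['pixel'],24).round(0)] for d in tip_of('scene','honey_jar')[:1]], proj('scene',[517,-311,24]),proj('top',[517,-311,90]))
b=cv2.resize(S['scene']['img'][110:210,120:240],None,fx=4,fy=4,interpolation=cv2.INTER_CUBIC)
c=cv2.resize(S['top']['img'][180:280,350:430],None,fx=4,fy=4,interpolation=cv2.INTER_CUBIC)
cv2.imwrite('pics/g6.png',np.hstack([b,c])[:,:,::-1])"
```

```text
t 29.55 tcp [ 523.2 -246.   222.3] tool y [ 0.9951 -0.0992  0.0013] q [-0.55  0.42  1.67  0.    1.06 -0.45] w 60.4 F [ 0.8 -1.  -0.2]
delta [ 0.5937 -0.1908 -0.011 ] turn [0.0024 0.0001 0.0044]
[411.50247811 303.94603522] [] [179.25528833 147.62778927] [398.43605677 222.400835  ]
```

View pics/g6.png

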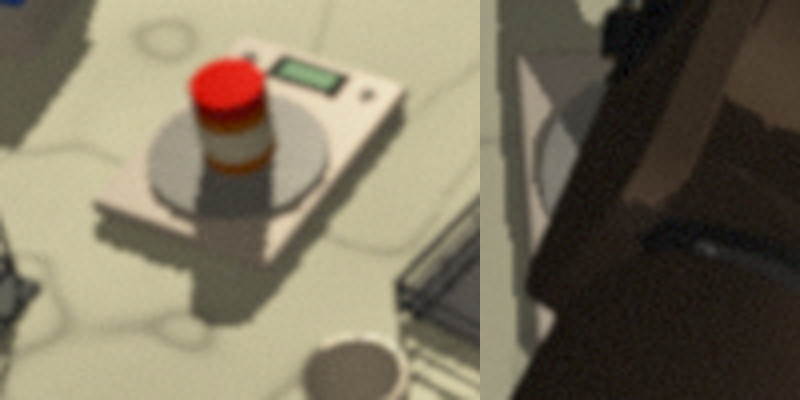

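The honey jar stands upright in the middle of the plate at (240,155). Now back to the tray for the mill.

carry_out:
  deltas: "0.15 0 0 0 0 0 -0.26;0.34 0 0 0 0 0 -0.26;0.53 0 0 0 0 0 -0.26;0.72 0 0 0 0 0 -0.26;0.88 -0.05 0 0 0 0 -0.26;1 -0.1 0 0 0 0 -0.26"

```text
time: 30.2
tool_pos: [523.6, 3.7, 220.8]
tcp_rot: [2.331, 2.106, -0.0]
wrist_force: [-0.3, -0.5, -0.0]
gripper_width: 59.7
gripper_force: 0.0
```

carry_out:
  deltas: "0.18 -0.07 0 0 0 0 -0.26;0.35 -0.15 0 0 0 0 -0.26;0.52 -0.23 0 0 0 0 -0.26;0.69 -0.31 0 0 0 0 -0.26;0.86 -0.4 0 0 0 0 -0.26;0.96 -0.5 0 0 0 0 -0.26;1 -0.57 0 0 0 0 -0.26;1 -0.57 0 0 0 0 -0.26"

```text
time: 31.0
tool_pos: [406.2, 266.3, 220.9]
tcp_rot: [2.329, 2.109, -0.0]
wrist_force: [-0.2, -0.1, -1.0]
gripper_width: 60.0
gripper_force: 0.0
```

```bash
python3 -c "
from h import *
snap()
go([*TR('m'),103],-0.1017)"
```

```text
t 31.1 tcp [407.9 265.2 220.9] tool y [ 9.949e-01 -1.010e-01  6.000e-04] q [ 0.44  0.29  1.88 -0.    0.97  0.54] w 59.8 F [ 1.   0.5 -0.4]
delta [ 0.1558 -0.0017  0.4716] turn [0.0012 0.     0.001 ]
```

carry_out:
  deltas: "0.1 0 0 0 0 0 -0.26;0.155 -0.001 0 0 0 0 -0.26;0.155 -0.001 0.08 0 0 0 -0.26;0.155 -0.001 0.2 0 0 0 -0.26;0.155 -0.001 0.33 0 0 0 -0.26;0.155 -0.001 0.43 0 0 0 -0.26;0.155 -0.001 0.471 0 0 0 -0.26;0.155 -0.001 0.471 0 0 0 -0.26;0.155 -0.001 0.471 0 0 0 1;0.155 -0.001 0.471 0 0 0 1;0.155 -0.001 0.471 0 0 0 1;0.155 -0.001 0.471 0 0 0 1"

```text
time: 32.3
tool_pos: [411.3, 304.3, 103.8]
tcp_rot: [2.331, 2.106, 0.003]
wrist_force: [-0.7, -0.0, 6.5]
gripper_width: 43.0
gripper_force: 30.0
```

carry_out:
  deltas: "0 0 0 0 0 0 1;0 0 -0.03 0 0 0 1;0 0 -0.1 0 0 0 1;0 0 -0.22 0 0 0 1;0 0 -0.37 0 0 0 1;0 0 -0.52 0 0 0 1;0 0 -0.62 0 0 0 1;0 0 -0.65 0 0 0 1;-0.1 0 -0.65 0 0 0 1;-0.25 0.05 -0.65 0 0 0 1;-0.4 0.1 -0.65 0 0 0 1;-0.55 0.15 -0.65 0 0 0 1"

```text
time: 33.5
tool_pos: [433.7, 162.0, 264.4]
tcp_rot: [-2.33, -2.106, 0.002]
wrist_force: [1.0, -0.1, -3.8]
gripper_width: 43.5
gripper_force: 30.0
```

carry_out:
  deltas: "-0.15 0.05 0 0 0 0 1;-0.3 0.1 0 0 0 0 1;-0.45 0.15 0 0 0 0 1;-0.6 0.2 0 0 0 0 1;-0.75 0.25 0 0 0 0 1;-0.88 0.3 0 0 0 0 1;-0.96 0.326 0 0 0 0 1;-1 0.326 0 0 0 0 1;-1 0.326 0.1 0 0 0 1;-1 0.326 0.25 0 0 0 1;-1 0.326 0.37 0 0 0 1;-1 0.326 0.4 0 0 0 1"

```text
time: 34.7
tool_pos: [488.0, -92.5, 162.5]
tcp_rot: [-2.327, -2.103, 0.004]
wrist_force: [-0.3, -0.7, -3.1]
gripper_width: 43.4
gripper_force: 30.0
```

```bash
python3 -c "
from h import *
snap()
go([*rk(-30,-64),111],-0.1017)"
```

```text
t 34.8 tcp [489.4 -93.  164.7] tool y [ 0.9949 -0.101  -0.0024] q [-0.32  0.38  1.92 -0.    0.85 -0.22] w 43.1 F [ 0.8 -0.1 -3.3]
delta [-0.0019  0.0048  0.2148] turn [-0.0046 -0.001   0.001 ]
```

carry_out:
  deltas: "-0.002 0.002 0.06 0 0 0 1;-0.002 0.002 0.12 0 0 0 1;-0.002 0.002 0.165 0 0 0 1;-0.002 0.002 0.19 0 0 0 1;-0.002 0.002 0.202 0 0 0 1;-0.002 0.002 0.208 0 0 0 1;-0.002 0.002 0.212 0 0 0 1;-0.002 0.002 0.212 0 0 0 1;-0.002 0.002 0.212 0 0 0 1"

```text
time: 35.7
tool_pos: [490.5, -94.2, 112.6]
tcp_rot: [2.331, 2.105, 0.0]
wrist_force: [1.0, -0.8, -3.3]
gripper_width: 43.4
gripper_force: 30.0
```

carry_out:
  deltas: "0 0 0.003 0 0 0 1;0 0 0.006 0 0 0 1;0 0 0.006 0 0 0 1"

```text
time: 36.0
tool_pos: [490.6, -94.1, 111.8]
tcp_rot: [2.331, 2.105, 0.001]
wrist_force: [-2.7, 1.2, 10.4]
gripper_width: 43.4
gripper_force: 30.0
```

carry_out:
  deltas: "0 0 0 0 0 0 -0.26;0 0 0 0 0 0 -0.26;0 0 0 0 0 0 -0.26;0 0 0 0 0 0 -0.26;0 0 -0.1 0 0 0 -0.26;0 0 -0.25 0 0 0 -0.26;0 0 -0.4 0 0 0 -0.26;0.1 0 -0.45 0 0 0 -0.26;0.26 0 -0.45 0 0 0 -0.26;0.45 0 -0.45 0 0 0 -0.26;0.64 -0.05 -0.45 0 0 0 -0.26;0.8 -0.1 -0.45 0 0 0 -0.26"

```text
time: 37.2
tool_pos: [485.4, 109.4, 223.3]
tcp_rot: [2.331, 2.106, 0.0]
wrist_force: [1.0, 0.7, -0.6]
gripper_width: 60.2
gripper_force: 0.0
```

carry_out:
  deltas: "0.18 -0.02 0 0 0 0 -0.26;0.36 -0.04 0 0 0 0 -0.26;0.54 -0.055 0 0 0 0 -0.26;0.7 -0.055 0 0 0 0 -0.26;0.8 -0.055 0 0 0 0 -0.26;0.823 -0.055 0 0 0 0 -0.26;0.823 -0.055 0 0 0 0 -0.26"

```text
time: 37.9
tool_pos: [492.8, 313.7, 222.9]
tcp_rot: [-2.33, -2.107, 0.001]
wrist_force: [0.2, -0.9, 0.2]
gripper_width: 59.8
gripper_force: 0.0
```

```bash
python3 -c "
from h import *
snap()
go([*TR('o'),121],-0.1017)
for n in S: print([(d['pixel'],d['confidence'],plane(n,d['pixel'],12)[:2].round(0)) for d in tip_of(n,'pepper_mill')[:2]])
"
```

```text
t 38.0 tcp [492.9 312.5 223.2] tool y [ 9.948e-01 -1.020e-01 -3.000e-04] q [ 0.45  0.42  1.65 -0.    1.07  0.55] w 60.2 F [0. 0. 0.]
delta [ 6.300e-03 -1.000e-04  4.089e-01] turn [-0.0006  0.001  -0.0009]
[([245.8, 169.2], 0.96, array([ 493., -103.]))]
[([298.5, 234.8], 0.82, array([489., -81.]))]
```

carry_out:
  deltas: "0.003 0 0.1 0 0 0 -0.26;0.003 0 0.23 0 0 0 -0.26;0.003 0 0.33 0 0 0 -0.26;0.003 0 0.39 0 0 0 -0.26;0.003 0 0.409 0 0 0 -0.26;0.003 0 0.409 0 0 0 1;0.003 0 0.409 0 0 0 1;0.003 0 0.409 0 0 0 1;0.003 0 0.409 0 0 0 1;0.003 0 0.409 0 0 0 1;0.003 0 0.409 0 0 0 1;0.003 0 0.409 0 0 0 1"
  newtons: 35

```text
time: 39.3
tool_pos: [493.2, 314.4, 121.6]
tcp_rot: [2.331, 2.106, 0.001]
wrist_force: [-1.2, -0.7, 6.0]
gripper_width: 26.8
gripper_force: 35.0
```

carry_out:
  deltas: "0 0 -0.03 0 0 0 1;0 0 -0.1 0 0 0 1;0 0 -0.22 0 0 0 1;0 0 -0.37 0 0 0 1;0 0 -0.52 0 0 0 1;0 0 -0.62 0 0 0 1;-0.1 0 -0.65 0 0 0 1;-0.25 0.03 -0.65 0 0 0 1;-0.4 0.06 -0.65 0 0 0 1;-0.55 0.1 -0.65 0 0 0 1;-0.65 0.14 -0.65 0 0 0 1;-0.67 0.155 -0.65 0 0 0 1"

```text
time: 40.5
tool_pos: [514.8, 141.2, 283.5]
tcp_rot: [2.334, 2.103, -0.002]
wrist_force: [0.4, 0.0, -5.4]
gripper_width: 26.4
gripper_force: 35.0
```

carry_out:
  deltas: "-0.1 0 0 0 0 0 1;-0.25 0 0 0 0 0 1;-0.4 0 0 0 0 0 1;-0.55 0 0 0 0 0 1;-0.66 0 0 0 0 0 1;-0.7 0 0 0 0 0 1;-0.7 0 0 0 0 0 1;-0.7 0 0.1 0 0 0 1;-0.7 0 0.25 0 0 0 1;-0.7 0 0.37 0 0 0 1;-0.7 0 0.4 0 0 0 1;-0.7 0 0.4 0 0 0 1"

```text
time: 41.7
tool_pos: [496.9, -29.4, 183.2]
tcp_rot: [-2.329, -2.106, 0.002]
wrist_force: [0.4, 0.2, -4.3]
gripper_width: 26.5
gripper_force: 35.0
```

```bash
python3 -c "
from h import *
snap()
go([*rk(-30,0),129],-0.1017)"
```

```text
t 41.8 tcp [497.7 -30.  184.9] tool y [ 0.9949 -0.1009  0.0017] q [-0.19  0.35  1.9   0.    0.89 -0.09] w 26.7 F [ 0.  -0.6 -4.8]
delta [ 0.0003 -0.0035  0.2234] turn [0.0033 0.0002 0.0013]
```

carry_out:
  deltas: "0 -0.001 0.06 0 0 0 1;0 -0.001 0.12 0 0 0 1;0 -0.001 0.17 0 0 0 1;0 -0.001 0.195 0 0 0 1;0 -0.001 0.208 0 0 0 1;0 -0.001 0.216 0 0 0 1;0 -0.001 0.22 0 0 0 1;0 -0.001 0.22 0 0 0 1;0 -0.001 0.22 0 0 0 1"

```text
time: 42.7
tool_pos: [497.3, -30.4, 129.7]
tcp_rot: [2.33, 2.105, 0.002]
wrist_force: [-1.3, 0.4, 7.0]
gripper_width: 26.8
gripper_force: 35.0
```

carry_out:
  deltas: "0 0 0 0 0 0 -0.26;0 0 0 0 0 0 -0.26;0 0 0 0 0 0 -0.26;0 0 0 0 0 0 -0.26;0 0 0 0 0 0 -0.26;0 0 -0.1 0 0 0 -0.26;0 0 -0.25 0 0 0 -0.26;0 0 -0.36 0 0 0 -0.26;0.12 0 -0.38 0 0 0 -0.26;0.3 0.05 -0.38 0 0 0 -0.26;0.48 0.1 -0.38 0 0 0 -0.26;0.66 0.165 -0.38 0 0 0 -0.26"

```text
time: 43.9
tool_pos: [554.7, 131.2, 223.9]
tcp_rot: [2.332, 2.105, 0.0]
wrist_force: [1.5, -0.9, 0.8]
gripper_width: 59.8
gripper_force: 0.0
```

carry_out:
  deltas: "0.18 0 0 0 0 0 -0.26;0.36 0 0 0 0 0 -0.26;0.54 0 0 0 0 0 -0.26;0.7 0 0 0 0 0 -0.26;0.78 0 0 0 0 0 -0.26;0.78 0 0 0 0 0 -0.26;0.78 0 0 0 0 0 -0.26"

```text
time: 44.6
tool_pos: [574.0, 323.4, 223.1]
tcp_rot: [2.331, 2.107, -0.001]
wrist_force: [0.2, -0.5, 0.9]
gripper_width: 59.6
gripper_force: 0.0
```

```bash
python3 -c "
from h import *
snap()
go([574.8,324.9,117],-0.1017)"
```

```text
t 44.7 tcp [574.2 322.5 223.6] tool y [ 9.948e-01 -1.023e-01 -2.000e-04] q [ 0.41  0.53  1.46 -0.    1.15  0.51] w 59.6 F [-0.7 -0.7  0. ]
delta [0.0099 0.0014 0.4263] turn [-0.0004  0.0008 -0.0014]
```

carry_out:
  deltas: "0.006 0.001 0.1 0 0 0 -0.26;0.006 0.001 0.24 0 0 0 -0.26;0.006 0.001 0.35 0 0 0 -0.26;0.006 0.001 0.41 0 0 0 -0.26;0.006 0.001 0.426 0 0 0 -0.26;0.006 0.001 0.426 0 0 0 1;0.006 0.001 0.426 0 0 0 1;0.006 0.001 0.426 0 0 0 1;0.006 0.001 0.426 0 0 0 1;0.006 0.001 0.426 0 0 0 1;0.006 0.001 0.426 0 0 0 1;0.006 0.001 0.426 0 0 0 1"
  newtons: 32

```text
time: 45.9
tool_pos: [574.8, 325.1, 117.8]
tcp_rot: [2.331, 2.106, 0.001]
wrist_force: [-1.0, -0.5, 6.4]
gripper_width: 28.6
gripper_force: 32.0
```

carry_out:
  deltas: "0 0 -0.03 0 0 0 1;0 0 -0.1 0 0 0 1;0 0 -0.22 0 0 0 1;0 0 -0.37 0 0 0 1;0 0 -0.52 0 0 0 1;0 0 -0.62 0 0 0 1;-0.1 0 -0.65 0 0 0 1;-0.25 -0.03 -0.65 0 0 0 1;-0.4 -0.06 -0.65 0 0 0 1;-0.55 -0.1 -0.65 0 0 0 1;-0.65 -0.14 -0.65 0 0 0 1;-0.67 -0.166 -0.65 0 0 0 1"

```text
time: 47.1
tool_pos: [515.3, 160.5, 279.8]
tcp_rot: [-2.334, -2.103, 0.001]
wrist_force: [0.1, 0.2, -3.2]
gripper_width: 29.2
gripper_force: 32.0
```

carry_out:
  deltas: "-0.1 0 0 0 0 0 1;-0.25 0 0 0 0 0 1;-0.4 0 0 0 0 0 1;-0.48 0 0 0 0 0 1;-0.517 0 0 0 0 0 1;-0.517 0 0 0 0 0 1;-0.517 0 0 0 0 0 1;-0.517 0 0.1 0 0 0 1;-0.517 0 0.25 0 0 0 1;-0.517 0 0.37 0 0 0 1;-0.517 0 0.4 0 0 0 1;-0.517 0 0.4 0 0 0 1"

```text
time: 48.3
tool_pos: [503.2, 34.8, 179.2]
tcp_rot: [-2.329, -2.106, 0.002]
wrist_force: [0.1, -0.4, -2.3]
gripper_width: 28.6
gripper_force: 32.0
```

```bash
python3 -c "
from h import *
snap()
go([*rk(-30,64),125],-0.1017)"
```

```text
t 48.4 tcp [504.   34.5 180.8] tool y [ 0.9949 -0.1008  0.0017] q [-0.06  0.36  1.89  0.    0.89  0.04] w 28.9 F [ 0.9  0.3 -2.5]
delta [-0.0029 -0.0023  0.2232] turn [ 0.0032 -0.0001  0.0013]
```

carry_out:
  deltas: "-0.001 -0.001 0.06 0 0 0 1;-0.001 -0.001 0.12 0 0 0 1;-0.001 -0.001 0.17 0 0 0 1;-0.001 -0.001 0.195 0 0 0 1;-0.001 -0.001 0.208 0 0 0 1;-0.001 -0.001 0.215 0 0 0 1;-0.001 -0.001 0.219 0 0 0 1;-0.001 -0.001 0.219 0 0 0 1;-0.001 -0.001 0.219 0 0 0 1"

```text
time: 49.3
tool_pos: [503.4, 33.8, 125.7]
tcp_rot: [2.331, 2.105, 0.002]
wrist_force: [-1.7, 0.9, 7.2]
gripper_width: 28.8
gripper_force: 32.0
```

carry_out:
  deltas: "0 0 0 0 0 0 -0.26;0 0 0 0 0 0 -0.26;0 0 0 0 0 0 -0.26;0 0 0 0 0 0 -0.26;0 0 0 0 0 0 -0.26;0 0 -0.1 0 0 0 -0.26;0 0 -0.25 0 0 0 -0.26;0 0 -0.4 0 0 0 -0.26;0.12 0 -0.45 0 0 0 -0.26;0.3 0 -0.45 0 0 0 -0.26;0.48 0 -0.45 0 0 0 -0.26;0.66 0 -0.45 0 0 0 -0.26"

```text
time: 50.5
tool_pos: [519.7, 199.5, 237.6]
tcp_rot: [2.332, 2.105, 0.001]
wrist_force: [0.5, -1.2, 0.5]
gripper_width: 59.9
gripper_force: 0.0
```

carry_out:
  deltas: "0.15 0 0 0 0 0 -0.26;0.34 0 0 0 0 0 -0.26;0.53 0 0 0 0 0 -0.26;0.72 0 0 0 0 0 -0.26;0.8 0 0 0 0 0 -0.26;0.8 0 0 0 0 0 -0.26;0.8 0 0 0 0 0 -0.26"

```text
time: 51.2
tool_pos: [539.7, 396.7, 236.8]
tcp_rot: [2.331, 2.106, -0.002]
wrist_force: [0.0, -0.6, 0.4]
gripper_width: 59.8
gripper_force: 0.0
```

```bash
python3 -c "
from h import *
snap()
np.set_printoptions(suppress=True)
for n,p in dict(v=(*rk(-30,64),160),o=(*rk(-30,0),164),m=(*rk(-30,-64),165),pk=(*rk(30,42),78),h=(517,-311,90)).items(): print(n,'top crop',((proj('top',p)+.5-[220,180])*3.6).round(0))
a=cv2.resize(S['top']['img'][180:260,220:430],None,fx=3.6,fy=3.6,interpolation=cv2.INTER_CUBIC)
b=cv2.resize(S['scene']['img'][115:215,130:340],None,fx=3,fy=2.9,interpolation=cv2.INTER_CUBIC);b=cv2.copyMakeBorder(b,0,0,0,a.shape[1]-b.shape[1],0)
cv2.imwrite('pics/fin.png',np.vstack([a,b])[:,:,::-1])"
```

```text
v top crop [118. 168.]
o top crop [221. 178.]
m top crop [325. 189.]
pk top crop [162.  88.]
h top crop [644. 154.]
```

View pics/fin.png

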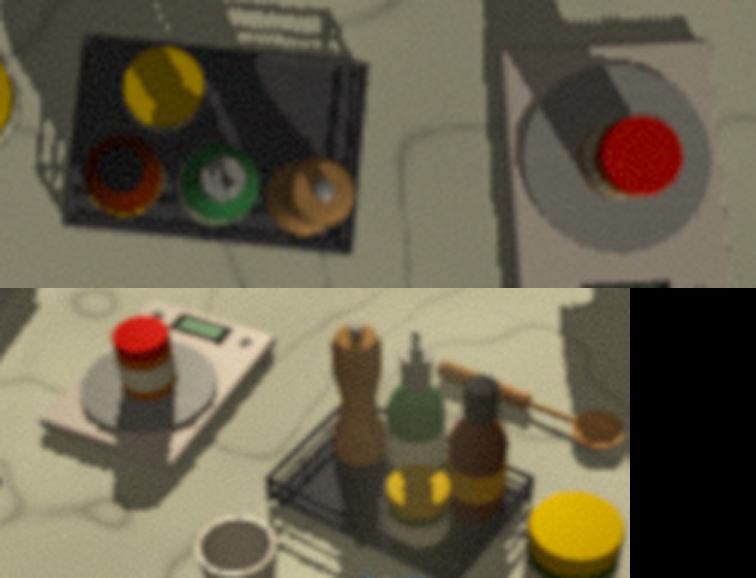

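The picture shows vinegar (122,168), oil (221,180) and mill (323,189) back in their places, all upright. The pickle jar is unmoved at (163,88). The honey lid is at (642,155), matching the (644,154) expected for the plate's centre. The gripper touches nothing.

```bash
python3 -c "
from cell import job
print(job.hand_in())"
```

```text
the job is handed in; nothing more can be done
None
```

The job is handed in at about 51 s: the honey jar stands in the middle of the scale's plate, and the two bottles and the mill are back upright in their own places in the rack.

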